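# Wring a ceramic gauge plate onto its reference block

## Task

Lift the orange dust cover off the dark steel reference block, keeping it clear of the white ceramic plate, and set it down (do not drop it) on the green mat. Then slide the white plate across from the blue landing onto the reference block, without lifting or tipping it, until it is square and flush with the block's edges all round, and press it down there with about 15 N to wring the faces together. Let go and leave the case, bottle and steel disc where they are.

Things in the scene. Friction and masses are not known exactly. Their poses are not given: they have to be found in the camera images.
- ref_face (a point): Centre of the reference block's upper face: dark steel, 90 x 90 mm, fixed, 50 mm above the bench, level. x and y lie along the face's edges, z up. The blue landing joins it on its +y side with its top in the same plane and no step: 90 mm wide (x) and 130 mm long (y), from +45 to +175 mm along y. Both stand on a grey foot, 130 mm (x) by 250 mm (y), 20 mm high, from -60 to +190 mm along y. The block's other three sides are free. No fence or stop: the plate can slide off.
- stand: The fixed stand that carries the reference block and the blue landing (see ref_face). Origin at the bench, below the point 52 mm from ref_face along its +y; same axes as ref_face.
- plate: White ceramic gauge plate, 90 x 90 x 20 mm, about 0.63 kg, loose (a push of a few newtons slides it), lying flat on the blue landing 110 to 126 mm from ref_face along its +y, up to 13 mm off sideways and turned up to 0.15 rad. Origin at the centre of its underside; x and y along its edges, z up. At the start its x lies nearly along ref_face's x; flush means the origins and the axes coincide.
- cover: Orange dust cover, loose, 0.12 kg, lying flat on the reference block: a board 86 x 86 x 6 mm with an upright black bar handle on it. Origin at the centre of the board's underside, z up.
- cover_grip (a point): Point to grip on the cover's handle, on the axis of the cover, 32 mm above its underside. The handle is 14 mm thick along x, 50 mm long along y; it rises from 6 to 44 mm above the underside.
- mat_top (a point): Centre of the upper face of the green mat: 170 x 170 mm, fixed, 3 mm thick, lying on the bench to the left or the right of the stand; x and y along its edges.
- case: Bystander: closed wooden gauge case, 122 x 82 mm, 42 mm high; origin at the centre of its underside.
- bottle: Bystander: white bottle with red cap, 56 mm across, 100 mm high, standing; origin at the centre of its underside.
- disc: Bystander: bare steel hardness test disc, 64 mm across, 16 mm high, lying flat; origin at the centre of its underside.
There are look-alikes about, which are no part of the job. What is shaped like the plate but pink is not meant. There is more than one size of the cover; the one meant has the size given above.

How it is judged (in metres and radians):
On the way, in this order (a step that is already met when the one before it is completed fails the run):
1. the cover is set down flat on the mat and released (x of cover in the frame of mat_top between -0.04 and 0.04 m and y of cover in the frame of mat_top between -0.04 and 0.04 m and z of cover in the frame of mat_top between -0.003 and 0.003 m and angle between cover's own z axis and vertical below 0.05 rad and linear speed of cover below 0.02 m/s and contact force between cover and the fingers below 0.1 N), for 0.2 s.
2. the plate is flush on the reference block and is pressed down (its weight and the press together over 12 N) (x of plate in the frame of ref_face between -0.004 and 0.004 m and y of plate in the frame of ref_face between -0.004 and 0.004 m and z of plate in the frame of ref_face between -0.003 and 0.003 m and angle between the x axis of plate and the x axis of ref_face, either way round below 0.06 rad and contact force between plate and stand above 12 N), for 0.15 s.
At the end, for the whole second after the job is handed in: The plate rests flat on the reference block, its centre within 4 mm of the block's in x and in y, its edges within 0.06 rad of the block's, at rest; the cover lies flat on the mat, released and still, its centre within 40 mm of the mat's in x and in y (all of step 1 and x of plate in the frame of ref_face between -0.004 and 0.004 m and y of plate in the frame of ref_face between -0.004 and 0.004 m and z of plate in the frame of ref_face between -0.003 and 0.003 m and angle between the x axis of plate and the x axis of ref_face, either way round below 0.06 rad and angle between plate's own z axis and vertical below 0.03 rad and linear speed of plate below 0.01 m/s); the robot touches nothing.
It fails at once if the plate is lifted more than 8 mm off the stand's top, drops off it, or is tipped more than 0.12 rad (z of plate in the frame of ref_face above 0.008 m or z of plate in the frame of ref_face below -0.01 m or angle between plate's own z axis and vertical above 0.12 rad).
It fails at once if the cover and the plate push on one another (over 1 N) (contact force between cover and plate above 1 N).
It fails at once if the cover is dropped (over 0.5 m/s out of the fingers) (linear speed of cover above 0.5 m/s and contact force between cover and the fingers below 0.05 N).
It fails at once if a bystander is moved more than 20 mm (distance of any of case, bottle, disc from where it was at the start of the episode above 0.02 m).
It also fails if it takes over 72 s, if anything falls off the work surface, if the arm or the gripper's body presses on something with over 40 N, if the wrist force passes 120 N, or if a joint passes its speed limit or range.

## Robot

A 7-joint arm with a two-finger parallel gripper is mounted at the origin on the work surface. World frame = base frame: x ahead of the robot, y to its left, z up, the work surface at z = 0. Lengths are in mm, angles in degrees, forces in N, time in s.
With the tool pointing down it reaches from about 350 to 900 mm from the base axis. Payload 19.9 kg.
Tool frame: the origin (TCP) lies on the centre line of the jaws, within the pads' length; the fingertips stand 22 mm ahead of it and the grasp point (between the pads) lies 3 mm ahead of it; z points along the fingers, y is the line along which they close (so a half turn about z gives the same grasp; the last joint's range is limited). The gripper opens to 85 mm and grips with 20 to 120 N. Pads are 22 mm wide; open, the fingers measure 114 mm over their backs; the gripper's body (76 mm by 85 mm) begins 54 mm behind the grasp point. The pads swing forward as they close: fully open they stand 13 mm farther back than shut.
Start: joints at [-67.065, 23.915, -0.59, 92.452, 0.269, 63.638, -3.037], TCP at [267.217, 564.977, 253.26] pointing down, gripper open.
Joint ranges: [-161.28, 161.28], [-22.2, 115.67], [-73.04, 71.86], [3.21, 147.25], [-68.34, 248.33], [10.77, 114.83], [-161.83, 161.83]. Speed limits (degrees/s): [108.29, 108.29, 136.94, 136.94, 172.46, 172.46, 172.46].

## Interface

Orientations are given as a 3x3 rotation matrix whose columns are the frame's x, y, z axes.
In Python, from plant import arm gives the robot as it stands. The module is installed in compiled form; this text tells all that it offers.
- The arm moves only by the tool play_rows, never from a script. Its argument "deltas" is one flat list of numbers, 5 for each row, row after row: the closure in counts, from 0 (fully open) to 255 (shut), then the shift along the world's x, y, z in mm, then the turn about the world's z in rad. A call has exactly 10 rows; each row is the pose to reach, as a shift and turn from the pose commanded when the call began; what a row does not reach only later rows make up. A row lasts 1/10 s, in which the tool goes at most 50 mm and 8.59 degrees, less where a joint would pass 70% of its speed; a pose out of reach is approached as far as the arm can. A call with a gripper value outside its range is refused whole. The fingers move at their own pace and stop on an object; the grip force is fixed at half the most. Time passes only in rows, so rows that repeat a pose let the fingers close, or fill a call up. It gives the time, the measured TCP pose, the force, the opening and the grip force at its end, in the units of the state.
- arm.state(): the state, without advancing time (a new reading comes with each control period).
- arm.snapshot(name): name is "scene" or "top"; returns (picture, depth): 400x640x3 uint8, blue, green, red; 400x640 float32, mm along the optical axis (not along the pixel's ray), 0 where there is no reading.
- arm.calibration(name): a dict with "vertical_fov" (degrees; the focal length in pixels is half the picture's height over the tangent of half this angle, whatever the lens; pixels are square), "cx", "cy" (the principal point, pixels), "R" (3x3) and "t" (3): a world point X has camera coordinates R X + t. Camera axes: x right, y down, z forward; pixel columns grow to the right and rows downward; lengths in mm; the calibration is good to about 2 mm. A picture is of the moment at which its call begins. calibration takes no time and is no camera call.
- arm.hand_in(): hands the job in; it is judged then, once.
Trained networks look in the newest picture that a camera, given by its name, has taken for a name from the list of things; names that differ only in an ending like _2 or _b are one class to them, and where a whole thing is asked for, a point or a joint stands for the part that bears it (a point fixed in the world has none). Each returns a list of dicts, best first, with "score" (0 to 1); they miss things now and then, are a little off and sometimes report something else, mostly with a low value. They report only what shows in the picture. A call takes as long as a camera call. They do not tell look-alikes from the thing itself.
- arm.cut_out(camera, query): "region" (400x640 bool, what is visible of it) and "extent" ([left, top, right, bottom] in pixels, round what is visible of it).
The state is a dict: "clock": time; "joint_pos": joint angles; "dq": joint speeds; "tau": joint torques, N m; "tcp_pos": TCP position; "ee_rot": TCP orientation; "force": force on the tool from outside, world axes, zero at the start; "wrist_torque": the same for the moment, N m; "grip_width": finger opening in mm; "grasp_force": force on a finger pad.
Only numpy, scipy, OpenCV 4.12 (cv2) and the standard library are available. Lean on these libraries where they do the work, as an engineer would, in place of code of your own. Each camera call takes 0.05 s, during which the arm holds its last target. There are 200 camera calls.

## Working session

There is one attempt and no reset: what is moved stays moved. The work goes in short steps, Python scripts to look and compute and a tool call to move; the robot and the scene stay as the last step left them, time stands still between calls to the robot, and variables do not carry over. Pictures are saved under pics/ and viewed, at most 10 in all, crops included, and the job is handed in when it is done.

Besides the shell and the picture viewer there is one more tool, called after ">>>" as a command line: name --argument value ..., lists and objects as JSON in quotes. play_rows: Moves the arm, as the interface text tells. Its arguments: {"type":"object","properties":{"deltas":{"type":"array","items":{"type":"number"}}},"required":["deltas"]}

```bash
mkdir -p pics; cat > h.py <<'E'
import numpy as np, cv2
from plant import arm
def K(c):
    k=arm.calibration(c); f=200/np.tan(np.radians(k["vertical_fov"]/2)); return f,k["cx"],k["cy"],np.array(k["R"]),np.array(k["t"])
def world(c,depth):
    f,cx,cy,R,t=K(c); v,u=np.mgrid[:400,:640]
    P=np.stack([(u-cx)/f*depth,(v-cy)/f*depth,depth],-1)
    return (P-t)@R
def proj(c,X):
    f,cx,cy,R,t=K(c); p=np.atleast_2d(X)@R.T+t; return np.c_[p[:,0]/p[:,2]*f+cx,p[:,1]/p[:,2]*f+cy]
def rect(pts):
    (c,s,a)=cv2.minAreaRect(pts[:,:2].astype(np.float32)); return np.round(c,1),np.round(s,1),round(a,2)
E
python3 - <<'E'
from h import *
for c in("scene","top"):
    p,d=arm.snapshot(c); cv2.imwrite(f"pics/{c}0.png",p); W=world(c,d); np.savez(f"{c}0.npz",p=p,W=W,d=d)
    print(c,K(c)[0],K(c)[3].tolist())
    for q in("stand","plate","cover","mat_top","case","bottle","disc"):
        for r in arm.cut_out(c,q):
            m=r["region"]&(d>0); X=W[m]
            print(q,round(r["score"],2),np.round(r["extent"]),m.sum(), np.round(np.median(X,0)) if len(X) else '', np.round(np.percentile(X[:,2],98)) if len(X) else '')
E
```

```text
scene 400.8081637896538 [[-0.15832371394619604, 0.9873843282671921, 0.0024062199875795505], [0.7100960324552831, 0.11555409306995927, -0.694558043842302], [-0.6860737761301979, -0.10825636178592325, -0.7194326471875783]]
plate 0.62 [295. 262. 338. 301.] 1540 [775.  39.  21.] 24.0
cover 0.65 [280. 176. 323. 208.] 855 [536. -49.  57.] 96.0
cover 0.49 [292. 154. 312. 174.] 270 [369. -84.   5.] 32.0
mat_top 0.73 [400. 180. 468. 241.] 2828 [488. 312.   3.] 6.0
case 0.85 [191. 148. 237. 194.] 1286 [ 473. -306.   42.] 46.0
case 0.5 [264. 191. 370. 252.] 2132 [603.  20.  22.] 52.0
bottle 0.9 [385. 267. 409. 302.] 775 [784. 207.  66.] 102.0
disc 0.91 [213. 258. 244. 285.] 595 [ 776. -168.   17.] 20.0
top 517.6941571066037 [[0.016508266969013807, -0.9998435599018101, 0.006350814479718481], [-0.9961829863407323, -0.016991667990805728, -0.08561974622802372], [0.08571426279762737, -0.004913139705550492, -0.9963076463679748]]
stand 0.58 [262. 167. 367. 249.] 2081 [550.   2.  22.] 55.0
plate 0.87 [288. 116. 321. 154.] 1071 [765.  39.  19.] 26.0
plate 0.66 [278. 174. 322. 215.] 1121 [585.  42.  69.] 75.0
cover 0.84 [315. 198. 354. 239.] 962 [524. -50.  56.] 95.0
cover 0.55 [336. 265. 357. 292.] 396 [362. -85.   4.] 31.0
mat_top 0.97 [167. 197. 239. 272.] 3833 [478. 311.   2.] 9.0
case 0.77 [413. 222. 449. 273.] 1431 [ 453. -312.   41.] 48.0
bottle 0.81 [230. 119. 256. 141.] 428 [758. 204.  68.] 102.0
disc 0.69 [366. 123. 390. 147.] 399 [ 768. -170.   16.] 22.0
```

```bash
python3 - <<'E'
from h import *
a=cv2.imread("pics/top0.png")[100:310,150:460]; cv2.imwrite("pics/a.png",cv2.resize(a,(800,542),interpolation=cv2.INTER_CUBIC))
a=cv2.imread("pics/scene0.png")[140:310,180:480]; cv2.imwrite("pics/b.png",cv2.resize(a,(800,453),interpolation=cv2.INTER_CUBIC))
E
```

```text
(no output)
```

View pics/a.png

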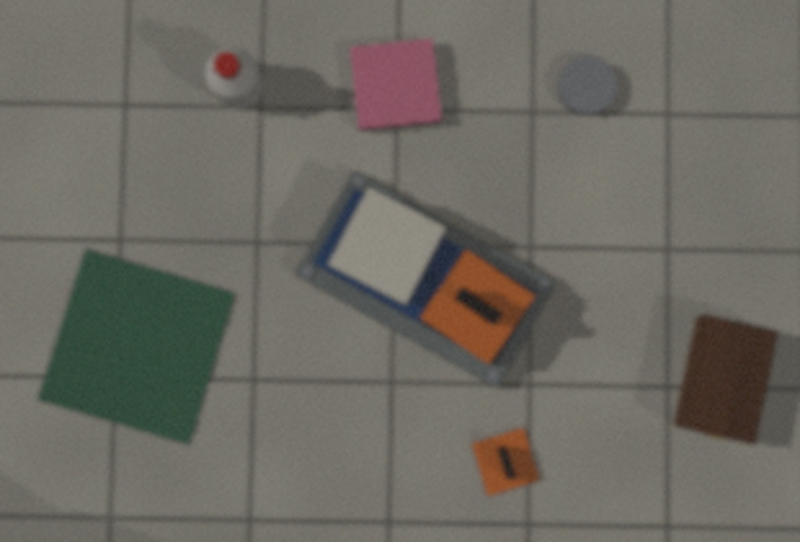

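View pics/b.png

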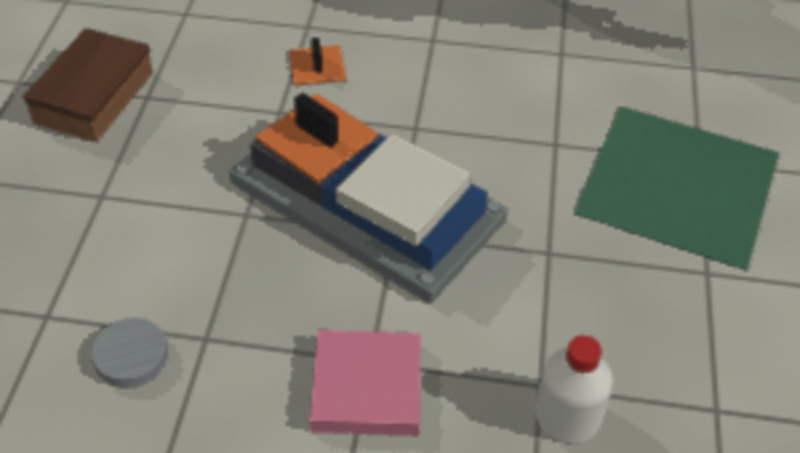

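Plausible covers: large orange at top (335,218), on the block, handle present → meant (≈86 mm); small orange at top (347,279) on the bench is the look-alike. White plate at top (300,195) is meant; pink one at (304,134) is not. Measuring both in both cameras.

```bash
cat >> h.py <<'E'
def plane(c,z,uv):
    f,cx,cy,R,t=K(c); uv=np.atleast_2d(uv).astype(float)
    r=np.c_[(uv[:,0]-cx)/f,(uv[:,1]-cy)/f,np.ones(len(uv))]@R; o=-R.T@t
    return o+r*((z-o[2])/r[:,2])[:,None]
def hsvmask(p,lo,hi):
    return cv2.inRange(cv2.cvtColor(cv2.GaussianBlur(p,(3,3),0),cv2.COLOR_BGR2HSV),lo,hi)
def blobs(m,amin=150):
    n,l,s,_=cv2.connectedComponentsWithStats(m); return [l==i for i in range(1,n) if s[i,4]>amin]
COL=dict(mat=((60,60,30),(90,255,255)),orange=((5,130,90),(20,255,255)),white=((10,5,140),(40,60,255)),blue=((105,100,30),(125,255,255)),red=((0,150,60),(4,255,255)))
def measure(c,p,W,name,z,amin=150):
    out=[]
    for b in blobs(hsvmask(p,*COL[name]),amin):
        v,u=np.nonzero(b)
        zz=np.nanmedian(W[b][:,2]); cs,_=cv2.findContours(b.astype(np.uint8),0,1)
        q=max(cs,key=cv2.contourArea)[:,0]; P=plane(c,z,q)
        out.append((name,round(u.mean()),round(v.mean()),b.sum(),'z',round(float(zz),1),*rect(P)))
    return out
E
python3 - <<'E'
from h import *
for c in("scene","top"):
    k=arm.calibration(c); print(c,{a:np.round(k[a],3) for a in("vertical_fov","cx","cy","t")}, np.round(-K(c)[3].T@K(c)[4]), [a for a in k])
    D=np.load(c+"0.npz"); p,W=D["p"],D["W"]
    for n,z in(("mat",3),("orange",56),("white",70),("red",100)):
        for o in measure(c,p,W,n,z,20 if n=="red" else 150): print(*o)
    b=[x for x in blobs(hsvmask(p,*COL["orange"])) if x.sum()>400]
    for x in b: 
        X=W[x]; print("bench z near", np.round(X.mean(0),1))
    print("bench", np.round(W[300:305,300:305].mean((0,1)),1),np.round(W[60:65,300:305].mean((0,1)),1),np.round(W[210:215,520:525].mean((0,1)),1))
E
```

```text
scene {'vertical_fov': np.float64(53.038), 'cx': np.float64(320.593), 'cy': np.float64(199.474), 't': array([  75.442, -352.884, 1448.34 ])} [1256.  123.  797.] ['vertical_fov', 'cx', 'cy', 'R', 't']
mat 12 10 515 z -145.3 [ -560.8 -1717.4] [395.5 142.8] 38.13
mat 348 52 3668 z 207.2 [-504.7  -42.7] [958.3 331.5] 6.83
mat 592 14 1268 z 461.1 [-1037.1  1146.4] [214.8 507.8] 62.78
mat 11 65 882 z -399.1 [ -106.6 -1429.7] [640.3  75.8] 47.67
mat 38 55 1093 z -435.0 [ -162.1 -1272.8] [521.1 159.4] 46.85
mat 341 108 1512 z 14.5 [23.8  1.8] [213.6 264.4] 5.39
mat 435 210 2781 z 3.3 [481.4 311.3] [166.6 165.6] 74.53
orange 299 164 201 z 5.2 [422.6 -71.6] [52.1 53.3] 12.24
orange 298 193 582 z 56.9 [527.8 -51. ] [88.3 86.9] 56.7
white 133 73 4700 z 2.0 [  28.  -788.6] [696.2 312.3] 0.48
white 509 44 281 z 119.1 [-435.3  654.2] [115.6 243.2] 42.78
white 196 63 778 z 1.5 [ -74.4 -562.3] [127.9 207.6] 88.24
white 242 67 1185 z 1.3 [ -63.  -359.5] [190.7 262.1] 1.25
white 77 80 390 z 2.4 [ 108.7 -924.1] [ 44.  260.1] 87.65
white 300 75 438 z 0.8 [ -53.5 -154.7] [130.5 132.2] 85.86
white 383 84 7
[... 4987 characters left out ...]
64(317.135), 'cy': np.float64(198.525), 't': array([ -13.134,  580.098, 1395.359])} [ 458.    4. 1440.] ['vertical_fov', 'cx', 'cy', 'R', 't']
mat 203 234 3484 z 2.4 [479.2 311.6] [163.6 163.2] 74.6
mat 26 376 1589 z 642.4 [100.8 754.6] [144.9 185.9] 0.88
mat 313 382 1169 z 12.7 [85.6  0.7] [ 92.2 245.4] 0.84
orange 335 219 915 z 55.5 [524.9 -51.1] [86.1 86.3] 57.14
orange 345 278 359 z 3.2 [366.4 -82.3] [53.1 54.4] 19.13
white 299 195 883 z 69.5 [585.3  43.9] [79.3 79.8] 63.67
red 238 125 36 z 98.4 [764.1 209.4] [16.1 13.1] 1.68
red 1 164 22 z 34.2 [648.7 821.1] [18.5  5.2] 3.94
bench z near [524.4 -50.4  64.7]
bench [296.6  33.3  -1.4] [9.727e+02 4.610e+01 7.000e-01] [ 554.4 -576.6   -1. ]
```

```bash
python3 - <<'E'
from h import *
s=arm.state(); print(s["clock"],np.round(s["ee_rot"],3).tolist(),np.round(s["tcp_pos"],1),s["force"],s["grip_width"])
R=np.array(s["ee_rot"]); print("tool y yaw",np.degrees(np.arctan2(R[1,1],R[0,1])))
D=np.load("top0.npz"); p,W=D["p"],D["W"]
# handle dark pixels inside cover
g=p[180:260,300:370].max(-1).astype(int); m=(g<60); W2=W[180:260,300:370]; m&=W2[...,2]>75
v,u=np.nonzero(m); print(m.sum(),rect(plane("top",94,np.c_[u+300,v+180])),rect(W2[m]))
a=cv2.resize(p[150:260,250:380],(780,660),interpolation=cv2.INTER_CUBIC)[:600]; cv2.imwrite("pics/c.png",a)
E
```

```text
0.8 [[-0.904, 0.428, -0.0], [0.428, 0.904, -0.0], [-0.0, -0.0, -1.0]] [267.2 565.  253.3] [ 0.42497617  0.16916257 -0.46247994] 85.33445834511984
tool y yaw 64.68972820732789
65 (array([524.2, -50.4]), array([41.8, 10.1]), 57.2) (array([524.3, -50.4]), array([41.9, 10.2]), 57.61)
```

View pics/c.png

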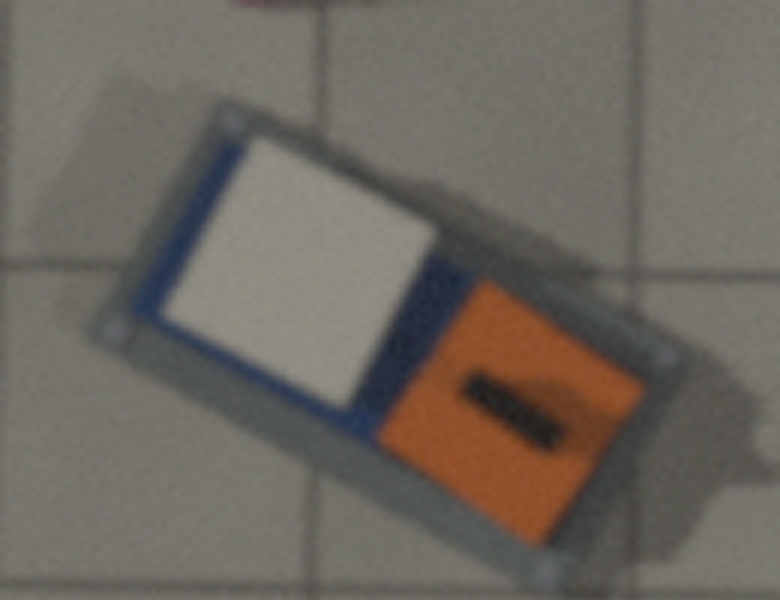

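The crop shows the large cover (crop 510,410) on the block and the white plate (300,270) slightly turned on the blue landing; these are the ones meant.

>>> play_rows --deltas '[0,17,-41,-8,-0.11,0,34,-82,-16,-0.22,0,51,-123,-24,-0.33,0,68,-164,-32,-0.44,0,85,-205,-40,-0.55,0,102,-246,-48,-0.66,0,119,-287,-56,-0.77,0,136,-328,-64,-0.88,0,153,-369,-72,-0.99,0,170,-410,-80,-1.1]'

```text
clock: 1.8
tcp_pos: [437.7, 153.4, 173.3]
ee_rot: [[-0.025, 1.0, 0.001], [1.0, 0.025, 0.0], [0.0, 0.001, -1.0]]
force: [1.8, 0.2, -0.3]
grip_width: 85.4
grasp_force: 0.0
```

>>> play_rows --deltas '[0,18,-41,-8,-0.12,0,36,-82,-16,-0.24,0,54,-123,-24,-0.36,0,72,-164,-32,-0.48,0,88,-206,-35,-0.6,0,88,-206,-35,-0.6,0,88,-206,-35,-0.6,0,88,-206,-35,-0.6,0,88,-206,-35,-0.6,0,88,-206,-35,-0.6]'

```text
clock: 2.8
tcp_pos: [525.2, -50.0, 138.4]
ee_rot: [[0.539, 0.842, 0.0], [0.842, -0.539, 0.0], [0.001, -0.0, -1.0]]
force: [-0.1, 0.2, 0.1]
grip_width: 85.3
grasp_force: 0.0
```

```bash
python3 - <<'E'
from h import *
s=arm.state(); R=np.array(s["ee_rot"]); print(s["clock"],np.round(s["tcp_pos"],1),np.degrees(np.arctan2(R[1,1],R[0,1])),np.round(s["force"],2),np.round(s["joint_pos"]))
p,d=arm.snapshot("scene"); cv2.imwrite("pics/d.png",cv2.resize(p[100:280,220:440],(733,600),interpolation=cv2.INTER_CUBIC))
E
```

```text
2.8 [525.2 -50.  138.4] -32.61333622907718 [-0.12  0.23  0.06] [-23.  25.  31. 113. -18.  47. -15.]
```

View pics/d.png

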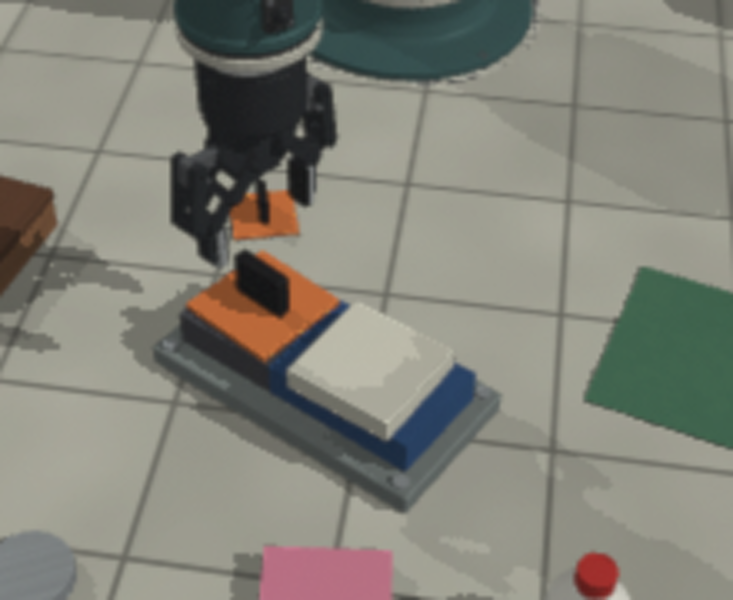

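Gripper stands open above the handle (crop 262,280), jaws across its thickness. Descend and close.

>>> play_rows --deltas '[0,0,-1,-20,0,0,0,-1,-40,0,0,0,-1,-53,0,0,0,-1,-53,0,255,0,-1,-53,0,255,0,-1,-53,0,255,0,-1,-53,0,255,0,-1,-53,0,255,0,-1,-53,0,255,0,-1,-53,0]'

```text
clock: 3.85
tcp_pos: [525.4, -52.0, 85.7]
ee_rot: [[0.54, 0.841, 0.0], [0.841, -0.54, 0.0], [0.0, 0.0, -1.0]]
force: [-2.3, 0.8, 6.6]
grip_width: 13.5
grasp_force: 59.3
```

>>> play_rows --deltas '[255,0,0,4,0,255,0,0,14,0,255,0,0,30,0,255,0,0,50,0,255,0,0,70,0,255,0,0,90,0,255,0,0,100,0,255,0,0,100,0,255,0,0,100,0,255,0,0,100,0]'

```text
clock: 4.85
tcp_pos: [524.8, -52.0, 184.4]
ee_rot: [[0.54, 0.841, -0.001], [0.841, -0.54, -0.0], [-0.001, -0.001, -1.0]]
force: [-0.2, -0.8, -1.4]
grip_width: 13.0
grasp_force: 58.4
```

```bash
python3 - <<'E'
from h import *
s=arm.state(); print(s["clock"],np.round(s["tcp_pos"],1),s["grip_width"],s["grasp_force"],np.round(s["force"],2))
p,d=arm.snapshot("scene"); W=world("scene",d)
for o in measure("scene",p,W,"orange",150): print(*o)
E
```

```text
4.85 [524.8 -52.  184.4] 13.000614267677676 58.441561460494995 [-0.19 -0.79 -1.44]
orange 297 165 572 z 155.6 [523.4 -51.7] [85.9 87.2] 57.17
```

>>> play_rows --deltas '[255,-2,15,0,0,255,-6,45,0,0,255,-11,85,0,0,255,-16,130,0,0,255,-22,175,0,0,255,-27,220,0,0,255,-33,265,0,0,255,-38,310,0,0,255,-43,345,0,0,255,-45,363,0,0]'

```text
clock: 5.9
tcp_pos: [478.9, 314.2, 184.3]
ee_rot: [[0.538, 0.843, -0.001], [0.843, -0.538, -0.0], [-0.001, -0.001, -1.0]]
force: [-0.4, 0.2, -1.5]
grip_width: 13.1
grasp_force: 58.5
```

>>> play_rows --deltas '[255,0,0,-15,0,255,0,0,-40,0,255,0,0,-65,0,255,0,0,-90,0,255,0,0,-110,0,255,0,0,-125,0,255,0,0,-135,0,255,0,0,-140,0,255,0,0,-143,0,255,0,0,-144,0]'

```text
clock: 6.9
tcp_pos: [480.5, 311.1, 41.5]
ee_rot: [[0.541, 0.841, 0.0], [0.841, -0.541, 0.0], [0.001, 0.0, -1.0]]
force: [0.5, -1.2, -1.6]
grip_width: 13.0
grasp_force: 58.5
```

```bash
python3 - <<'E'
from h import *
p,d=arm.snapshot("scene"); W=world("scene",d)
for o in measure("scene",p,W,"orange",11): print(*o)
E
```

```text
orange 299 165 196 z 4.9 [373.  -83.1] [54.7 55.7] 18.1
orange 434 210 538 z 12.1 [484.  310.5] [88.  88.8] 58.12
```

>>> play_rows --deltas '[255,0,0,-1,0,255,0,0,-1.5,0,255,0,0,-2,0,255,0,0,-2.5,0,255,0,0,-2.8,0,255,0,0,-3,0,255,0,0,-3,0,255,0,0,-3,0,255,0,0,-3,0,255,0,0,-3,0]'

```text
clock: 7.95
tcp_pos: [480.2, 311.0, 38.7]
ee_rot: [[0.541, 0.841, -0.0], [0.841, -0.541, 0.0], [0.0, -0.0, -1.0]]
force: [-3.5, -1.2, 8.9]
grip_width: 13.4
grasp_force: 60.0
```

Contact (≈9 N up). Release and lift.

>>> play_rows --deltas '[0,0,0,0,0,0,0,0,0,0,0,0,0,0,0,0,0,0,0,0,0,0,0,0,0,0,0,0,0,0,0,0,0,10,0,0,0,0,30,0,0,0,0,60,0,0,0,0,100,0]'

```text
clock: 8.95
tcp_pos: [479.6, 310.4, 139.0]
ee_rot: [[0.541, 0.841, -0.002], [0.841, -0.541, -0.001], [-0.002, -0.001, -1.0]]
force: [-0.1, 1.0, -0.3]
grip_width: 85.4
grasp_force: 0.0
```

```bash
python3 - <<'E'
from h import *
for c in("top","scene"):
    p,d=arm.snapshot(c); W=world(c,d); np.savez(c+"1.npz",p=p,W=W,d=d)
    for o in measure(c,p,W,"orange",9): print(c,*o)
    if c=="top":
        for o in measure(c,p,W,"white",70)+measure(c,p,W,"blue",50): print(*o)
        cv2.imwrite("pics/e.png",cv2.resize(p[150:260,150:380],(800,383),interpolation=cv2.INTER_CUBIC))
    else: cv2.imwrite("pics/f.png",cv2.resize(p[160:260,250:390],(800,571),interpolation=cv2.INTER_CUBIC))
E
```

```text
top orange 208 236 557 z 8.6 [474.4 300.8] [63.1 87. ] 57.87
top orange 345 278 359 z 3.5 [363.  -84.7] [55.  54.7] 17.64
white 299 195 1002 z 69.6 [585.9  43.7] [83.9 84.7] 63.57
blue 317 209 167 z 49.0 [550.4  -3.8] [22.2 83.9] 56.22
scene orange 299 164 204 z 5.0 [369.9 -83.6] [57.5 55.5] 16.89
scene orange 434 210 549 z 9.2 [484.4 310.8] [86.7 88.4] 57.39
```

View pics/e.png

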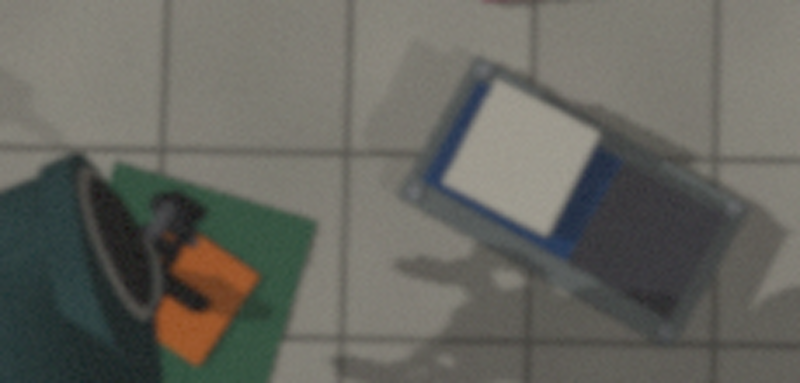

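View pics/f.png

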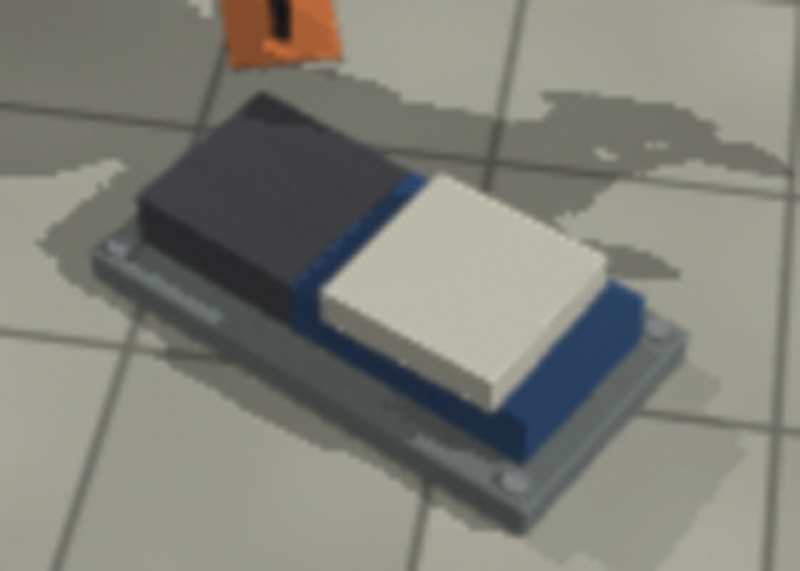

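Cover lies on the mat, released; the block (crop e 660,245) is bare, the plate still on the landing. Now fit block and plate.

```bash
cat >> h.py <<'E'
from scipy.optimize import minimize
def fitrect(pts,w,l,x0):
    """centre+yaw of a w x l rectangle from points filling it: robust distance of the hull/border points"""
    def cost(q):
        c,s=np.cos(q[2]),np.sin(q[2]); d=(pts[:,:2]-q[:2])@np.array([[c,-s],[s,c]])
        e=np.maximum(np.abs(d)-[w/2,l/2],0); return np.sum(np.minimum((e**2).sum(1),25))
    return minimize(cost,x0,method="Nelder-Mead",options=dict(xatol=.01,fatol=.01)).x
E
python3 - <<'E'
from h import *
for c in("top","scene"):
    D=np.load(c+"1.npz"); p,W=D["p"],D["W"]
    near=np.hypot(W[...,0]-550,W[...,1]+5)<170
    blk=near&(np.abs(W[...,2]-50)<(8 if c=="top" else 4))
    pl=near&(np.abs(W[...,2]-70)<(8 if c=="top" else 4))
    foot=near&(np.abs(W[...,2]-20)<6)
    dark=near&(p.max(-1)<95)&blk
    out={}
    for n,m,z in(("blk+land",blk|pl,None),("block",dark,50),("plate",pl,70),("foot",(W[...,2]>13)&near,None)):
        m=cv2.morphologyEx(m.astype(np.uint8),cv2.MORPH_OPEN,np.ones((3,3),np.uint8)); m=max(blobs(m,50),key=np.sum)
        v,u=np.nonzero(m); P=plane(c,z,np.c_[u,v]) if z else W[m]
        print(c,n,m.sum(),rect(P), "mean",np.round(P.mean(0),1), "zstd",round(W[m][:,2].std(),2))
E
```

```text
top blk+land 2758 (array([559.7,   1. ]), array([220.4,  97.8]), 61.72) mean [558.    3.5  57.7] zstd 10.28
top block 1363 (array([531.3, -43.7]), array([114.3,  90.1]), 61.73) mean [530.6 -44.2  50. ] zstd 2.8
top plate 1131 (array([585.6,  42.9]), array([90., 90.]), 63.58) mean [585.5  43.2  70. ] zstd 2.78
top foot 4237 (array([546.8,   7.6]), array([249.6, 151.9]), 61.86) mean [553.5   2.3  49.9] zstd 85.18
scene blk+land 1952 (array([557.6,  -5. ]), array([211. ,  97.5]), 58.49) mean [561.9  -1.1  61. ] zstd 10.02
scene block 920 (array([530.9, -48. ]), array([107. ,  93.9]), 61.61) mean [531.6 -49.9  50. ] zstd 1.39
scene plate 993 (array([589. ,  43.2]), array([92.3, 94.6]), 63.57) mean [589.5  43.8  70. ] zstd 1.32
scene foot 3912 (array([558.6,   3.3]), array([250.8, 131.7]), 61.82) mean [584.2  11.3  46.3] zstd 19.34
```

>>> play_rows --deltas '[120,10,-15,0,0.02,120,30,-45,0,0.04,120,53,-80,0,0.06,120,76,-115,0,0.08,120,100,-150,0,0.08,120,120,-180,0,0.08,120,134,-201,0,0.08,120,139,-209,0,0.08,120,139,-209,0,0.08,120,139,-209,0,0.08]'

```text
clock: 10.05
tcp_pos: [618.7, 103.3, 138.3]
ee_rot: [[0.471, 0.882, -0.0], [0.882, -0.471, 0.001], [0.0, -0.001, -1.0]]
force: [0.5, 1.4, 0.7]
grip_width: 45.4
grasp_force: 0.0
```

```bash
cat >> h.py <<'E'
REF=np.array([526.7,-54.7]); YAW=np.radians(-28.2)
def toref(p): 
    c,s=np.cos(YAW),np.sin(YAW); return (np.array(p)[:2]-REF)@np.array([[c,-s],[s,c]])
def toworld(d):
    c,s=np.cos(YAW),np.sin(YAW); return np.array([[c,-s],[s,c]])@np.array(d)
def st():
    s=arm.state(); R=np.array(s["ee_rot"]); print("clk",s["clock"],"tcp",np.round(s["tcp_pos"],1),"ref",np.round(toref(s["tcp_pos"]),1),"yawy",round(np.degrees(np.arctan2(R[1,1],R[0,1])),2),"F",np.round(s["force"],1),"w",round(s["grip_width"],1))
E
python3 -c "
from h import *
st()
p,d=arm.snapshot('scene'); W=world('scene',d)
near=np.hypot(W[...,0]-618,W[...,1]-100)<75; m=near&(W[...,2]>80)&(W[...,2]<200)
Z=W[m][:,2]; print(m.sum(),np.percentile(Z,[0,1,3,10])); Q=W[m][Z<Z.min()+12]; print(np.round([toref(q) for q in Q[:40:4]],1).tolist(), np.round(Q[:40:4,2],0))
cv2.imwrite('pics/g.png',cv2.resize(p[150:270,260:400],(700,600),interpolation=cv2.INTER_CUBIC))"
```

```text
clk 10.05 tcp [618.7 103.3 138.3] ref [  6.4 182.7] yawy -28.07 F [0.5 1.4 0.7] w 45.4
507 [118.78034624 121.71446484 124.78470546 131.62448093]
[[-15.5, 172.6], [-14.9, 173.5], [-14.5, 184.3], [-14.1, 182.2], [-19.3, 192.4], [-15.3, 187.1], [-13.8, 185.6], [-13.1, 191.5], [30.8, 192.8], [34.7, 190.1]] [129. 123. 130. 126. 128. 125. 122. 123. 127. 126.]
```

View pics/g.png

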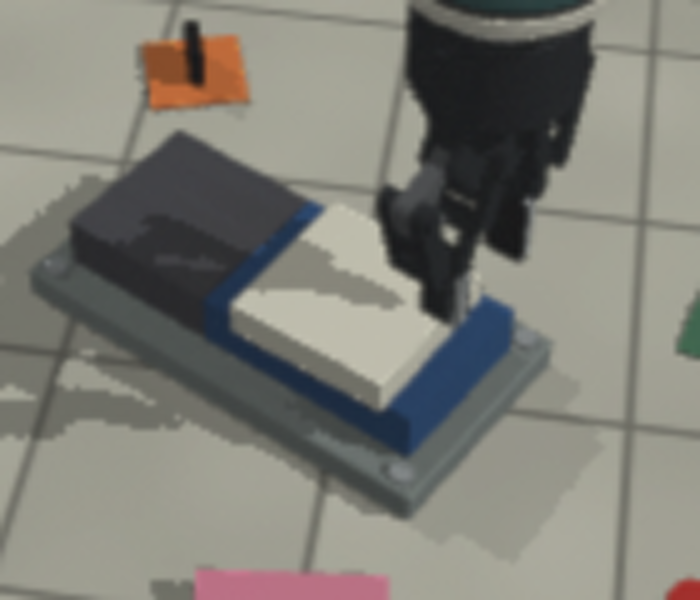

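Fingers hover behind the plate over the blue end (crop 450,300), tips at about TCP−20. Descend, then approach to touch.

>>> play_rows --deltas '[120,0,0,-15,0,120,0,0,-35,0,120,0,0,-52,0,120,0,0,-62,0,120,0,0,-62,0,120,-2,-3.7,-62,0,120,-4,-7.5,-62,0,120,-6,-11.2,-62,0,120,-8,-15,-62,0,120,-10,-18.7,-62,0]'

```text
clock: 11.1
tcp_pos: [609.7, 83.7, 77.0]
ee_rot: [[0.471, 0.882, 0.002], [0.882, -0.471, 0.001], [0.002, 0.001, -1.0]]
force: [3.1, 5.7, 1.7]
grip_width: 45.4
grasp_force: 2.9
```

```bash
python3 -c "
from h import *
st()"
```

```text
clk 11.1 tcp [609.7  83.7  77. ] ref [  7.7 161.2] yawy -28.11 F [3.1 5.7 1.7] w 45.4
```

>>> play_rows --deltas '[120,-3.8,-7.1,0,0,120,-9.5,-17.6,0,0,120,-15.1,-28.2,0,0,120,-20.8,-38.8,0,0,120,-26.5,-49.4,0,0,120,-32.1,-59.9,0,0,120,-37.8,-70.5,0,0,120,-42.5,-79.3,0,0,120,-44.9,-83.7,0,0,120,-45.8,-85.5,0,0]'

```text
clock: 12.1
tcp_pos: [563.8, -2.1, 76.9]
ee_rot: [[0.472, 0.882, 0.001], [0.882, -0.472, 0.001], [0.001, 0.001, -1.0]]
force: [3.2, 6.5, 4.3]
grip_width: 45.0
grasp_force: 3.6
```

```bash
cat >> h.py <<'E'
def pl(c,tag):
    p,d=arm.snapshot(c); W=world(c,d); np.savez(c+tag+".npz",p=p,W=W,d=d)
    near=np.hypot(W[...,0]-550,W[...,1]+5)<170
    wm=hsvmask(p,(8,0,125),(45,75,255))>0
    m=(near&(np.abs(W[...,2]-70)<(9 if c=="top" else 4))).astype(np.uint8)
    m=cv2.morphologyEx(m,cv2.MORPH_OPEN,np.ones((3,3),np.uint8)); m=max(blobs(m,50),key=np.sum); v,u=np.nonzero(m)
    r=rect(plane(c,70,np.c_[u,v])); print(c,r,"ref",np.round(toref(r[0]),1))
E
python3 -c "
from h import *
st(); pl('top','2'); pl('scene','2')"
```

```text
clk 12.1 tcp [563.8  -2.1  76.9] ref [ 7.9 63.9] yawy -28.14 F [3.2 6.5 4.3] w 45.0
top (array([519.5, -77.6]), array([29.6, 89.9]), 61.88) ref [  4.5 -23.6]
scene (array([542.1, -76.8]), array([123. ,  68.4]), 15.39) ref [ 24.  -12.2]
```

>>> play_rows --deltas '[120,1.5,3,0,0,120,2.5,5,10,0,120,5,9,35,0.1,120,12,20,65,0.24,120,22,40,80,0.38,120,34,62,90,0.52,120,48,88,90,0.66,120,60,110,90,0.8,120,65,120,90,0.94,120,65,120,90,1.08]'

```text
clock: 13.2
tcp_pos: [628.7, 119.8, 166.6]
ee_rot: [[-0.562, 0.827, -0.0], [0.827, 0.562, -0.0], [-0.0, -0.0, -1.0]]
force: [-1.2, -0.9, -0.2]
grip_width: 45.2
grasp_force: 0.0
```

```bash
python3 -c "
from h import *
st(); pl('top','3'); pl('scene','3')
for c in ('top','scene'):
    D=np.load(c+'3.npz'); p=D['p']; x=proj(c,[540,-20,50])[0].astype(int); print(c,x)
    cv2.imwrite('pics/h_%s.png'%c,cv2.resize(p[x[1]-50:x[1]+50,x[0]-65:x[0]+65],(780,600),interpolation=cv2.INTER_CUBIC))
"
```

```text
clk 13.2 tcp [628.7 119.8 166.6] ref [  7.4 202. ] yawy 34.21 F [-1.2 -0.9 -0.2] w 45.2
top (array([533.6, -51.2]), array([89.7, 90.1]), 61.78) ref [4.4 6.3]
scene (array([536.4, -50.6]), array([93.1, 93.4]), 61.48) ref [6.6 8.2]
top [323 212]
scene [309 196]
```

View pics/h_scene.png

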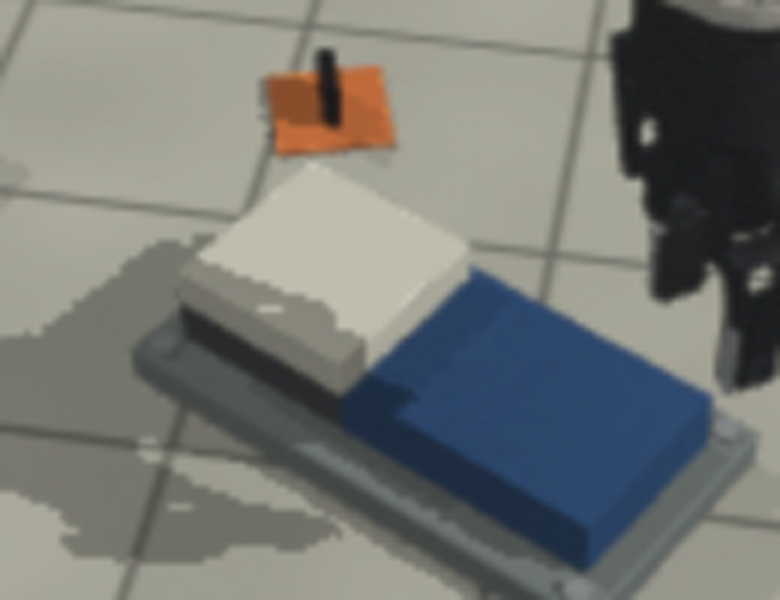

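The plate now sits square on the block, still a few mm toward +x/+y; the landing is fully visible, so refit the reference from it.

```bash
cat >> h.py <<'E'
def rel(c,tag):
    D=np.load(c+tag+".npz"); p,W=D["p"],D["W"]
    near=np.hypot(W[...,0]-560,W[...,1]-10)<170; tol=9 if c=="top" else 5
    R=np.array([[np.cos(YAW),-np.sin(YAW)],[np.sin(YAW),np.cos(YAW)]])
    def box(m,z):
        m=cv2.morphologyEx(m.astype(np.uint8),cv2.MORPH_OPEN,np.ones((3,3),np.uint8)); m=max(blobs(m,50),key=np.sum)
        v,u=np.nonzero(m); q=(plane(c,z,np.c_[u,v])[:,:2]-REF)@R
        # edges from area profile: half-height of row/column counts
        e=[]
        for a in (0,1):
            h,b=np.histogram(q[:,a],bins=np.arange(q[:,a].min()-6,q[:,a].max()+7,.5)); h=np.convolve(h,np.ones(9)/9,'same')
            t=np.median(h[h>h.max()*.3])/2; k=np.nonzero(h>t)[0]; e+= [b[k[0]]+.25,b[k[-1]]+.25]
        return np.round(e,1)
    hsv=cv2.cvtColor(p,cv2.COLOR_BGR2HSV); blue=(hsv[...,0]>98)&(hsv[...,0]<128)&(hsv[...,1]>90)
    b=box(near&blue&(abs(W[...,2]-50)<tol),50); w=box(near&(abs(W[...,2]-70)<tol),70)
    print(c,"land",b,"plate",w,"=> rel x",round((w[0]+w[1]-b[0]-b[1])/2,1),"rel y",round((w[2]+w[3])/2-(b[3]-175),1))
E
python3 -c "
from h import *
rel('top','3'); rel('scene','3')"
```

```text
top land [-44.5  42.5  57.4 144.4] plate [-40.3  49.2 -37.7  50.8] => rel x 5.5 rel y 37.1
scene land [-44.1  47.4  53.8 176.8] plate [-40.1  52.9 -37.7  54.3] => rel x 4.8 rel y 6.5
```

>>> play_rows --deltas '[120,-6,-30,0,0.12,120,-13,-70,0,0.24,120,-21,-110,0,0.36,120,-29,-155,0,0.48,120,-35,-187,0,0.482,120,-38,-201,-15,0.482,120,-38,-201,-45,0.482,120,-38,-201,-75,0.482,120,-38,-201,-90,0.482,120,-38,-201,-90,0.482]'

```text
clock: 14.3
tcp_pos: [589.3, -83.3, 74.8]
ee_rot: [[-0.876, 0.482, -0.003], [0.482, 0.876, -0.0], [0.003, -0.002, -1.0]]
force: [-0.5, -0.3, -0.1]
grip_width: 45.1
grasp_force: 0.0
```

```bash
python3 -c "
from h import *
st()"
```

```text
clk 14.3 tcp [589.3 -83.3  74.8] ref [68.7  4.4] yawy 61.21 F [-0.5 -0.3 -0.1] w 45.1
```

>>> play_rows --deltas '[120,0,0,0,0.005,120,-2,1,0,0.005,120,-4,2,0,0.005,120,-6,3,0,0.005,120,-7,3.7,0,0.005,120,-8,4.3,0,0.005,120,-9,4.8,0,0.005,120,-10,5.3,0,0.005,120,-10.5,5.6,0,0.005,120,-10.5,5.6,0,0.005]'

```text
clock: 15.3
tcp_pos: [580.1, -77.8, 76.4]
ee_rot: [[-0.88, 0.475, 0.001], [0.475, 0.88, -0.0], [-0.001, 0.0, -1.0]]
force: [3.1, -1.2, 1.0]
grip_width: 45.2
grasp_force: 1.8
```

```bash
python3 -c "
from h import *
st()"
```

```text
clk 15.3 tcp [580.1 -77.8  76.4] ref [58.   4.9] yawy 61.64 F [ 3.1 -1.2  1. ] w 45.2
```

>>> play_rows --deltas '[120,-0.6,0.4,0,0,120,-1.3,0.7,0,0,120,-1.3,0.7,0,0,120,-1.3,0.7,0,0,120,2,-1,0,0,120,5,-2.5,10,0,120,6,-3,35,0,120,6,0,65,0,120,8,25,90,-0.14,120,15,65,90,-0.28]'

```text
clock: 16.3
tcp_pos: [596.1, -14.5, 170.4]
ee_rot: [[-0.708, 0.707, 0.004], [0.707, 0.708, -0.0], [-0.003, 0.003, -1.0]]
force: [1.8, -0.1, 0.1]
grip_width: 45.2
grasp_force: 0.0
```

>>> play_rows --deltas '[120,8,40,10,-0.14,120,16,80,20,-0.28,120,24,120,30,-0.42,120,32,160,40,-0.56,120,36,200,50,-0.7,120,36,220,50,-0.84,120,36,220,50,-0.98,120,36,220,50,-1.12,120,36,220,50,-1.26,120,36,220,50,-1.29]'

```text
clock: 17.3
tcp_pos: [630.7, 207.6, 216.6]
ee_rot: [[0.477, 0.879, -0.001], [0.879, -0.477, -0.0], [-0.0, -0.001, -1.0]]
force: [0.4, 0.6, -0.5]
grip_width: 45.2
grasp_force: 0.0
```

```bash
python3 -c "
from h import *
st(); pl('top','4'); pl('scene','4')
rel('top','4'); rel('scene','4')
for c in ('top',):
    D=np.load(c+'4.npz'); p=D['p']; x=proj(c,[560,10,50])[0].astype(int)
    cv2.imwrite('pics/i_%s.png'%c,cv2.resize(p[x[1]-50:x[1]+50,x[0]-65:x[0]+65],(780,600),interpolation=cv2.INTER_CUBIC))
"
```

```text
clk 17.3 tcp [630.7 207.6 216.6] ref [-32.3 280.3] yawy -28.48 F [ 0.4  0.6 -0.5] w 45.2
top (array([530.7, -49.6]), array([89.7, 90.1]), 61.64) ref [1.1 6.4]
scene (array([533.1, -49.2]), array([92.8, 93.9]), 61.95) ref [3.  7.9]
top land [-45.   42.   59.1 173.6] plate [-43.7  45.3 -37.8  50.7] => rel x 2.3 rel y 7.9
scene land [-43.9  47.6  53.6 177.1] plate [-43.1  49.4 -37.7  54.3] => rel x 1.3 rel y 6.2
```

View pics/i_top.png

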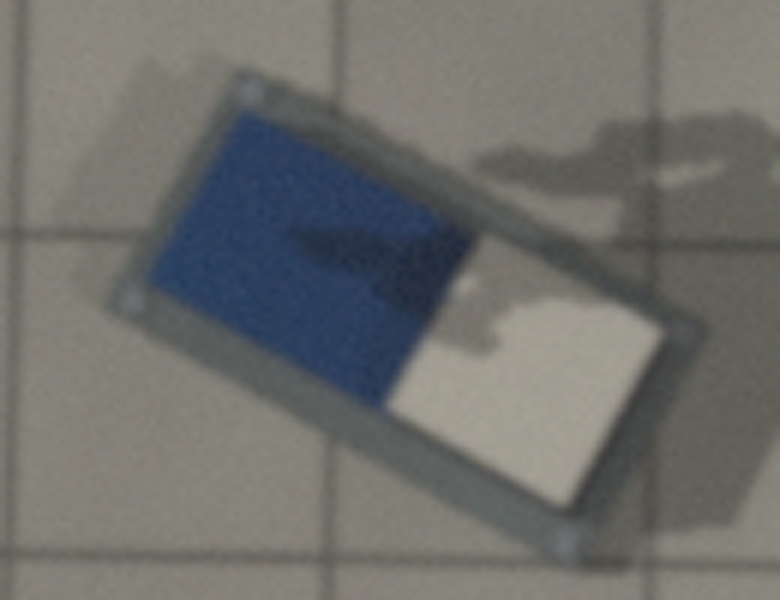

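Plate at rel x ≈ +1.8, y ≈ +6.7 mm, square. Push y again.

>>> play_rows --deltas '[120,-12,-35,-15,0.003,120,-25,-75,-30,0.005,120,-39,-115,-40,0.005,120,-53,-155,-50,0.005,120,-62,-184,-60,0.005,120,-67,-197,-75,0.005,120,-67,-197,-100,0.005,120,-67,-197,-125,0.005,120,-67,-197,-140,0.005,120,-67,-197,-140,0.005]'

```text
clock: 18.4
tcp_pos: [563.0, 10.3, 74.8]
ee_rot: [[0.468, 0.884, -0.003], [0.884, -0.468, -0.0], [-0.002, -0.003, -1.0]]
force: [0.1, -0.2, 0.7]
grip_width: 45.1
grasp_force: 0.0
```

```bash
python3 -c "
from h import *
st()"
```

```text
clk 18.4 tcp [563.   10.3  74.8] ref [ 1.3 74.5] yawy -27.9 F [ 0.1 -0.2  0.7] w 45.1
```

>>> play_rows --deltas '[120,-1.5,-2.8,0,0,120,-3,-5.6,0,0,120,-4.2,-7.9,0,0,120,-5.2,-9.8,0,0,120,-6,-11.3,0,0,120,-6.8,-12.8,0,0,120,-7.5,-14.1,0,0,120,-8,-15,0,0,120,-8.3,-15.5,0,0,120,-8.3,-15.5,0,0]'

```text
clock: 19.4
tcp_pos: [556.4, -4.4, 76.9]
ee_rot: [[0.469, 0.883, 0.002], [0.883, -0.469, 0.001], [0.002, 0.001, -1.0]]
force: [2.6, 4.2, 4.7]
grip_width: 45.3
grasp_force: 2.6
```

```bash
python3 -c "
from h import *
st()"
```

```text
clk 19.4 tcp [556.4  -4.4  76.9] ref [ 2.4 58.4] yawy -27.97 F [2.6 4.2 4.7] w 45.3
```

>>> play_rows --deltas '[120,-0.4,-0.7,0,0,120,-0.6,-1.2,0,0,120,-0.6,-1.2,0,0,120,-0.6,-1.2,0,0,120,1.4,2.4,0,0,120,3,6,10,0,120,4,8,40,0.1,120,10,8,75,0.24,120,20,0,90,0.38,120,28,-15,90,0.52]'

```text
clock: 20.4
tcp_pos: [585.3, -19.2, 169.6]
ee_rot: [[-0.039, 0.999, 0.004], [0.999, 0.039, 0.0], [0.0, 0.004, -1.0]]
force: [-0.4, 0.8, -0.3]
grip_width: 44.9
grasp_force: 0.0
```

>>> play_rows --deltas '[120,2,-20,0,0.14,120,4,-40,0,0.28,120,4,-55,0,0.42,120,4,-64,0,0.56,120,4,-67,0,0.7,120,4,-67,0,0.84,120,4,-67,0,0.98,120,4,-67,-30,1.05,120,4,-67,-60,1.05,120,4,-67,-60,1.05]'

```text
clock: 21.4
tcp_pos: [585.7, -87.0, 103.7]
ee_rot: [[-0.882, 0.471, -0.005], [0.471, 0.882, -0.0], [0.005, -0.002, -1.0]]
force: [0.0, 0.1, -0.5]
grip_width: 45.3
grasp_force: 0.0
```

```bash
python3 -c "
from h import *
st()"
```

```text
clk 21.4 tcp [585.7 -87.  103.7] ref [67.3 -0.6] yawy 61.92 F [ 0.   0.1 -0.5] w 45.3
```

>>> play_rows --deltas '[120,0,0,-15,0,120,0,0,-29,0,120,0,0,-29,0,120,-2,1,-29,0,120,-4,2.1,-29,0,120,-6,3.2,-29,0,120,-7.5,4,-29,0,120,-9,4.8,-29,0,120,-10,5.3,-29,0,120,-10.5,5.6,-29,0]'

```text
clock: 22.4
tcp_pos: [577.0, -81.5, 77.3]
ee_rot: [[-0.882, 0.47, 0.0], [0.47, 0.882, -0.0], [-0.0, -0.0, -1.0]]
force: [-0.1, 0.2, 1.0]
grip_width: 44.8
grasp_force: 0.0
```

```bash
python3 -c "
from h import *
st()"
```

```text
clk 22.4 tcp [577.  -81.5  77.3] ref [57.   0.2] yawy 61.94 F [-0.1  0.2  1. ] w 44.8
```

>>> play_rows --deltas '[120,-0.4,0.2,0,0,120,-0.8,0.4,0,0,120,-1.2,0.6,0,0,120,-1.6,0.9,0,0,120,-1.8,1,0,0,120,-1.8,1,0,0,120,-1.8,1,0,0,120,-1.8,1,0,0,120,-1.8,1,0,0,120,-1.8,1,0,0]'

```text
clock: 23.4
tcp_pos: [575.4, -80.6, 77.3]
ee_rot: [[-0.882, 0.47, 0.0], [0.47, 0.882, -0.0], [-0.0, -0.0, -1.0]]
force: [2.3, -2.9, -0.9]
grip_width: 45.5
grasp_force: 2.1
```

```bash
python3 -c "
from h import *
st()"
```

```text
clk 23.4 tcp [575.4 -80.6  77.3] ref [55.1  0.2] yawy 61.94 F [ 2.3 -2.9 -0.9] w 45.5
```

>>> play_rows --deltas '[120,2,-1,0,0,120,5,-2.5,0,0,120,7,-4,20,0,120,8,-4,55,0,120,10,15,85,-0.1,120,15,50,95,-0.2,120,22,92,105,-0.3,120,28,135,115,-0.3,120,36,180,125,-0.3,120,42,225,135,-0.3]'

```text
clock: 24.4
tcp_pos: [617.3, 146.4, 212.7]
ee_rot: [[-0.704, 0.71, -0.001], [0.71, 0.704, -0.0], [0.0, -0.0, -1.0]]
force: [1.0, -0.7, 0.3]
grip_width: 45.2
grasp_force: 0.0
```

>>> play_rows --deltas '[255,6,30,0,0,255,12,60,0,0,255,12,70,0,0,255,12,70,0,0,255,12,70,0,0,255,12,70,0,0,255,12,70,0,0,255,12,70,0,0,255,12,70,0,0,255,12,70,0,0]'

```text
clock: 25.4
tcp_pos: [629.3, 214.3, 212.3]
ee_rot: [[-0.704, 0.71, 0.0], [0.71, 0.704, -0.0], [-0.0, -0.0, -1.0]]
force: [-0.5, 0.4, -0.8]
grip_width: -0.4
grasp_force: 0.0
```

```bash
python3 -c "
from h import *
st(); pl('top','5'); pl('scene','5')
rel('top','5'); rel('scene','5')
a=[]
for c in ('top','scene'):
    D=np.load(c+'5.npz'); p=D['p']; x=proj(c,[545,-20,50])[0].astype(int)
    a.append(cv2.resize(p[x[1]-48:x[1]+48,x[0]-48:x[0]+48],(400,400),interpolation=cv2.INTER_CUBIC))
cv2.imwrite('pics/j.png',np.hstack(a))
"
```

```text
clk 25.4 tcp [629.3 214.3 212.3] ref [-36.7 285.6] yawy 44.74 F [-0.5  0.4 -0.8] w -0.4
top (array([526.4, -54.9]), array([89.7, 90. ]), 61.92) ref [-0.2 -0.3]
scene (array([528.8, -53.7]), array([94.1, 93. ]), 60.84) ref [1.4 1.9]
top land [-44.7  40.3  51.3 173.3] plate [-44.4  44.6 -44.5  44. ] => rel x 2.3 rel y 1.4
scene land [-44.1  47.9  47.9 176.9] plate [-44.1  48.4 -44.1  47.9] => rel x 0.2 rel y -0.0
```

View pics/j.png

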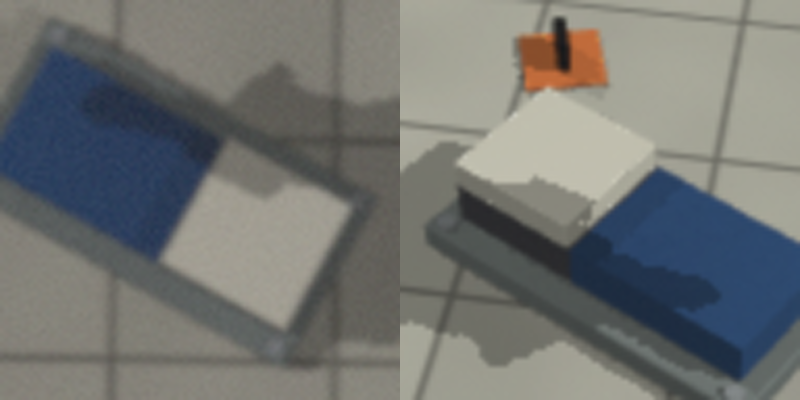

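Plate is flush in both views (left: edges in line with the landing; right: sides coplanar with block), residual ≲1 mm. Now press with closed fingers.

>>> play_rows --deltas '[255,-8,-20,-5,0,255,-22,-58,-15,0,255,-37,-97,-30,0,255,-52,-136,-45,0,255,-67,-176,-60,0,255,-82,-216,-75,0,255,-95,-250,-90,0,255,-102,-269,-100,0,255,-102,-269,-110,0,255,-102,-269,-112,0]'

```text
clock: 26.5
tcp_pos: [527.0, -54.5, 99.5]
ee_rot: [[-0.704, 0.711, -0.001], [0.711, 0.704, 0.0], [0.001, -0.001, -1.0]]
force: [-0.3, 0.2, 1.0]
grip_width: 0.0
grasp_force: 0.0
```

>>> play_rows --deltas '[255,0,0,0,0,255,0,0,0,0,255,0,0,0,0,255,0,0,-1,0,255,0,0,-2,0,255,0,0,-3,0,255,0,0,-4,0,255,0,0,-5,0,255,0,0,-5.5,0,255,0,0,-5.5,0]'

```text
clock: 27.5
tcp_pos: [527.3, -54.5, 94.7]
ee_rot: [[-0.704, 0.71, -0.0], [0.71, 0.704, -0.0], [0.0, -0.0, -1.0]]
force: [-0.6, -1.2, -0.3]
grip_width: 0.1
grasp_force: 0.0
```

```bash
python3 -c "
from h import *
st()"
```

```text
clk 27.5 tcp [527.3 -54.5  94.7] ref [0.4 0.4] yawy 44.74 F [-0.6 -1.2 -0.3] w 0.1
```

Expected contact near 92; step down slowly.

>>> play_rows --deltas '[255,0,0,-0.5,0,255,0,0,-1,0,255,0,0,-1.4,0,255,0,0,-1.8,0,255,0,0,-2.1,0,255,0,0,-2.4,0,255,0,0,-2.7,0,255,0,0,-3,0,255,0,0,-3,0,255,0,0,-3,0]'

```text
clock: 28.5
tcp_pos: [527.3, -54.5, 92.1]
ee_rot: [[-0.704, 0.71, 0.0], [0.71, 0.704, -0.0], [-0.0, 0.0, -1.0]]
force: [-3.1, -0.2, 8.9]
grip_width: 0.0
grasp_force: 4.0
```

>>> play_rows --deltas '[255,0,0,-0.1,0,255,0,0,-0.2,0,255,0,0,-0.3,0,255,0,0,-0.3,0,255,0,0,-0.3,0,255,0,0,-0.3,0,255,0,0,-0.3,0,255,0,0,-0.3,0,255,0,0,-0.3,0,255,0,0,-0.3,0]'

```text
clock: 29.5
tcp_pos: [527.4, -54.5, 92.1]
ee_rot: [[-0.704, 0.71, 0.0], [0.71, 0.704, 0.0], [-0.0, 0.0, -1.0]]
force: [-6.2, 0.5, 14.9]
grip_width: -0.2
grasp_force: 7.1
```

15 N reached. Lift off and look.

>>> play_rows --deltas '[255,0,0,0,0,255,0,0,1,0,255,0,0,5,0,255,0,0,20,0,255,0,0,50,0,255,5,15,80,0,255,20,55,100,0,255,37,97,110,0,255,55,140,115,0,255,72,185,120,0]'

```text
clock: 30.5
tcp_pos: [599.9, 132.0, 212.3]
ee_rot: [[-0.704, 0.711, 0.001], [0.711, 0.704, 0.0], [-0.001, 0.001, -1.0]]
force: [0.8, -0.6, 0.4]
grip_width: 0.0
grasp_force: 0.0
```

>>> play_rows --deltas '[255,12,35,0,0,255,25,70,0,0,255,30,85,0,0,255,30,85,0,0,255,30,85,0,0,255,30,85,0,0,255,30,85,0,0,255,30,85,0,0,255,30,85,0,0,255,30,85,0,0]'

```text
clock: 31.5
tcp_pos: [629.3, 215.3, 211.5]
ee_rot: [[-0.704, 0.71, 0.0], [0.71, 0.704, -0.0], [-0.0, -0.0, -1.0]]
force: [-0.6, 0.8, -0.1]
grip_width: 0.0
grasp_force: 0.0
```

```bash
python3 -c "
from h import *
st(); pl('top','6'); pl('scene','6')
rel('top','6'); rel('scene','6')
for c in('top','scene'):
    D=np.load(c+'6.npz')
    for o in measure(c,D['p'],D['W'],'orange',9): print(c,*o)
"
```

```text
clk 31.5 tcp [629.3 215.3 211.5] ref [-37.1 286.4] yawy 44.73 F [-0.6  0.8 -0.1] w 0.0
top (array([526.4, -54.9]), array([89.7, 90. ]), 61.91) ref [-0.2 -0.3]
scene (array([528.7, -54. ]), array([92.6, 92.7]), 61.9) ref [1.4 1.6]
top land [-45.4  39.6  50.8 173.8] plate [-44.4  44.6 -45.   44.5] => rel x 3.0 rel y 0.9
scene land [-43.9  47.6  47.9 176.9] plate [-44.1  48.4 -44.6  47.9] => rel x 0.3 rel y -0.3
top orange 345 278 373 z 3.5 [363.3 -85.2] [54.9 56.3] 19.13
scene orange 299 164 202 z 5.1 [369.7 -84. ] [55.4 56.7] 12.24
scene orange 434 210 550 z 9.2 [484.3 310.6] [86.3 88.4] 57.39
```

```bash
python3 -c "
from h import *
print(arm.hand_in())"
```

```text
the job is handed in; nothing more can be done
None
```

The job is handed in, though the hand-in returned no verdict: the cover lies on the green mat, and the plate is square and, by the camera fits, within about 1–2 mm of flush on the block; it was pressed down with about 15 N and let go, and the robot touched none of the case, bottle or disc.

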